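# Hold the spring lid of the peelings caddy open

## Robot

A 7-joint arm with a two-finger parallel gripper is mounted at the origin on a cart in front of the work surface, level with it; the furniture and walls round the work are solid. World frame = base frame: x ahead of the robot, y to its left, z up, the work surface at z = 0. Lengths are in m, angles in rad, forces in N, time in s.
With the tool pointing down it reaches from about 0.425 to 0.925 m from the base axis. Payload 6.8 kg.
Tool frame: the origin (TCP) lies between the finger pads; the fingertips stand 11 mm ahead of it and the grasp point (between the pads) lies 8 mm behind it; z points along the fingers, y is the line along which they close (so a half turn about z gives the same grasp; the last joint's range is limited). The gripper opens to 85 mm and grips with 20 to 120 N. Pads are 22 mm wide; open, the fingers measure 114 mm over their backs; the gripper's body (76 mm by 85 mm) begins 54 mm behind the grasp point. The pads swing forward as they close: fully open they stand 13 mm farther back than shut.
Start: joints at [-1.263, 0.477, 0.022, 1.555, -0.011, 1.109, -0.083], TCP at [0.273, 0.618, 0.242] pointing down, gripper open.
Joint ranges: [-2.96, 2.96], [-0.34, 2.1], [-1.41, 1.46], [0.24, 2.44], [-1.37, 4.51], [0.17, 1.92], [-2.96, 2.96]. Speed limits (rad/s): [2.39, 2.39, 3.14, 3.14, 3.14, 3.14, 3.14].

## Interface

Orientations are given as a unit quaternion [w, x, y, z].
In Python, from rig import bot gives the robot as it stands.
- The arm moves only by the tool step_arm, never from a script. Its argument "increments" is a list of rows, each an object with "xyz": the shift along the tool's x, y, z in cm, a list of three; "yaw": the turn about the tool's z in rad. A call has 1 to 20 rows; each row shifts and turns the commanded pose from where the row before left it, along the tool's axes as they then stand; what a row does not reach is not made up. A row lasts 1/10 s, in which the tool goes at most 50 mm and 8.59 degrees, less where a joint would pass 70% of its speed; a pose out of reach is approached as far as the arm can. A call is refused whole if a number of a shift passes 5 or a number of a turn 0.15, either way. A call with a gripper value outside its range is refused whole. "gripper" is the finger opening in cm, from 0 to 8.54, set as the call begins (left out, the last holds). The fingers move at their own pace and stop on an object; "squeeze" is the grip in N (left out, the last holds). Time passes only in rows, so rows that do not move let the fingers close. It gives the time, the measured TCP pose, the force, the opening and the grip force at its end, in the units of the state.
- bot.get_obs(): the state, without advancing time (a new reading comes with each control period).
- bot.read_camera(name): name is "side" or "top" or "wrist"; returns the picture (480x640x3 uint8, red, green, blue); there is no depth.
- bot.camera_info(name): a dict with "fovy" (degrees; the focal length in pixels is half the picture's height over the tangent of half this angle, whatever the lens; pixels are square), "cx", "cy" (the principal point, pixels), "dist_coeffs" ([k1, k2, p1, p2, k3] as OpenCV has them; the pictures are not rectified), "rvec" (rotation vector, rad) and "tvec" (3), from world to camera coordinates, as OpenCV has them. Camera axes: x right, y down, z forward; pixel columns grow to the right and rows downward; lengths in m; the calibration is good to about 2 mm. A picture is of the moment at which its call begins: read the wrist's pose just before it. camera_info takes no time and is no camera call; for the wrist camera it gives the pose at the moment of the call.
- bot.sign_off(): hands the job in; it is judged then, once.
Trained networks look in the newest picture that a camera, given by its name, has taken for a name from the list of things; names that differ only in an ending like _2 or _b are one class to them, and where a whole thing is asked for, a point or a joint stands for the part that bears it (a point fixed in the world has none). Each returns a list of dicts, best first, with "confidence" (0 to 1); they miss things now and then, are a little off and sometimes report something else, mostly with a low value. They report only what shows in the picture. A call takes as long as a camera call. They do not tell look-alikes from the thing itself.
- bot.masks_of(thing, camera): "mask" (480x640 bool, what is visible of it) and "uv" ([column, row] in pixels, amid what is visible of it).
The state is a dict: "time": time; "joints": joint angles; "qd": joint speeds; "joint_torque": joint torques, N m; "eef_pos": TCP position; "tool_rot": TCP orientation; "wrist_force": force on the tool from outside, world axes, zero at the start; "wrist_torque": the same for the moment, N m; "grip_width": finger opening in m; "finger_force": force on a finger pad.
Only numpy, scipy, OpenCV 4.12 (cv2) and the standard library are available. Lean on these libraries where they do the work, as an engineer would, in place of code of your own. Each camera call takes 0.05 s, during which the arm holds its last target. There are 200 camera calls.

## Task

The cook is about to scrape peelings into the low white caddy, whose green lid springs shut by itself, but the salt shaker has been left standing on the caddy in the lid's way. First stand the shaker upright on the round cork coaster and let go of it, without ever tipping it over; then take the black handle on the lid, pull the lid out until its front edge is level with the two red clips, and finish while still holding it there. Leave the other things where they stand.

Things in the scene. Friction and masses are not known exactly. Their poses are not given: they have to be found in the camera images.
- caddy: Low white peelings caddy, fixed to the worktop: 260 mm long (x), 120 mm wide (y), deck 58 mm high. Origin: centre of its underside. Its x axis points from the end that the lid is pulled to towards the end with the mouth. The near half is a flat deck along which the lid slides; low aluminium rails at both sides stand 13 mm above the deck.
- lid_slide (a joint): Travel of the green lid (m): 0 = shut over the mouth, grows as it is pulled along the caddy's -x, end stop at 0.11. A spring always pulls it shut: 2.8 N when shut, plus 0.7 N per cm. If let go it slides shut.
- lid_handle (a point): Where to take the lid's black handle: an upright fin 12 mm thick along the caddy's x, 60 mm wide along its y, standing 38 mm above the lid's green top. The point is 23 mm above the green top, i.e. 15 mm below the top of the fin; axes as the caddy's. It moves with the lid.
- lid_edge (a point): Middle of the lid's straight front edge (the edge towards the caddy's -x), on the lid's top face, 30 mm ahead of the fin's middle; axes as the caddy's. The lid is 112 x 104 mm, 6 mm thick.
- mark (a point): Point half-way between the two red clips on the rails, at the height of the lid's top; axes as the caddy's. The clips are 12 mm long along the caddy's x, with a thin fin in the middle up to 27 mm above the deck. The lid is right when lid_edge has the same place along the caddy's x as this point. The clips sit at different places along the rails from start to start.
- shaker_center (a point): Centre (half-way up) of the loose salt shaker, a clear jar with a grey steel cap, 44 mm in diameter, 90 mm high, upright, 70 to 140 g. It stands on the caddy's deck in front of the lid. The jar is 44 mm wide up to 74 mm above its foot, the cap is 34 mm wide. z axis up along the shaker.
- coaster_top (a point): Centre of the upper face of the round cork coaster, 100 mm in diameter, 8 mm thick, fixed on the worktop.
- tin: Loose red tin, 75 mm in diameter, 58 mm high; leave alone. Origin: centre of its underside.
- spice_jar: Loose spice jar with yellow cap, 42 mm in diameter, 96 mm high; leave alone. Origin: centre of its underside.
- steel_bowl: Loose upturned steel bowl, 84 mm in diameter, 45 mm high; leave alone. Origin: centre of its underside.
- brush: Loose wooden scrubbing brush, 154 x 61 mm, 46 mm high; leave alone. Origin: centre of its underside.
There are look-alikes about, which are no part of the job. What is shaped like the part that bears shaker_center but purple is not meant. Several things look just like the part that bears coaster_top: the one meant starts farthest to the robot's right.

How it is judged:
By the outcome, as a careful person would: the job done as asked, in the order asked, and still so for the second after the job is handed in, while the arm keeps its last pose, push and grip.
It also fails if it takes over 48 s, if anything falls off the work surface, if the arm or the gripper's body presses on something with over 40 N, if the wrist force passes 120 N, or if a joint passes its speed limit or range.

## Working session

There is one attempt and no reset: what is moved stays moved. The work goes in short steps, Python scripts to look and compute and a tool call to move; the robot and the scene stay as the last step left them, time stands still between calls to the robot, and variables do not carry over. Pictures are saved under pics/ and viewed, at most 10 in all, crops included, and the job is handed in when it is done.

Besides the shell and the picture viewer there is one more tool, called after "Emit:" by a JSON object that holds its "name" and its "arguments", one argument or row to a line. step_arm: Moves the arm, as the interface text tells. Its arguments: {"type":"object","properties":{"increments":{"type":"array","items":{"type":"object","properties":{"xyz":{"type":"array","items":{"type":"number"}},"yaw":{"type":"number"}}}},"gripper":{"type":"number"},"squeeze":{"type":"number"}},"required":["increments"]}

```bash
mkdir -p pics; cat > h.py <<'E'
import numpy as np, cv2
from rig import bot
def cam(n):
    i=bot.camera_info(n); f=240/np.tan(np.radians(i["fovy"])/2)
    K=np.array([[f,0,i["cx"]],[0,f,i["cy"]],[0,0,1.]]); R=cv2.Rodrigues(np.array(i["rvec"],float))[0]
    return K,np.array(i["dist_coeffs"],float),R,np.array(i["tvec"],float)
def ray(c,uv):
    K,d,R,t=c; p=cv2.undistortPoints(np.array(uv,float).reshape(-1,1,2),K,d).reshape(-1,2)
    return -R.T@t, np.c_[p,np.ones(len(p))]@R
def at_z(c,uv,z):
    o,r=ray(c,uv); return o+r*((z-o[2])/r[:,2])[:,None]
def proj(c,P):
    K,d,R,t=c; return cv2.projectPoints(np.array(P,float).reshape(-1,1,3),cv2.Rodrigues(R)[0],t,K,d)[0].reshape(-1,2)
def save(n,im): cv2.imwrite(f"pics/{n}.png",im[...,::-1])
E
python3 - <<'E'
from h import *
im={n:bot.read_camera(n) for n in("side","top")}
for n in im: save(n+"0",im[n])
for n in("top","side"):
    c=cam(n); print(n,"pos",(-c[2].T@c[3]).round(3))
    for th,z in(("caddy",.058),("lid_handle",.08),("shaker_center",.045),("coaster_top",.008),("tin",.058),("spice_jar",.096),("steel_bowl",.03),("brush",.04)):
        for r in bot.masks_of(th,n)[:5]:
            print(th,round(r["confidence"],2),np.round(r["uv"]),at_z(c,r["uv"],z).round(3)[0],r["mask"].sum())
E
```

```text
top pos [0.41  0.126 1.419]
caddy 0.76 [385. 226.] [ 0.577 -0.032  0.058] 3805
lid_handle 0.67 [383. 210.] [ 0.619 -0.025  0.08 ] 1459
shaker_center 0.69 [388. 243.] [ 0.53  -0.042  0.045] 189
shaker_center 0.57 [332. 224.] [0.581 0.118 0.045] 148
coaster_top 0.97 [469. 222.] [ 0.598 -0.285  0.008] 938
coaster_top 0.55 [322. 191.] [0.685 0.149 0.008] 862
tin 0.55 [453. 266.] [ 0.465 -0.225  0.058] 648
spice_jar 0.72 [294. 275.] [0.432 0.222 0.096] 221
steel_bowl 0.88 [247. 282.] [0.411 0.362 0.03 ] 652
steel_bowl 0.71 [468. 223.] [ 0.591 -0.274  0.03 ] 897
brush 0.62 [180. 288.] [0.392 0.555 0.04 ] 885
side pos [-0.146 -0.858  0.542]
caddy 0.81 [372. 288.] [ 0.523 -0.102  0.058] 4228
lid_handle 0.57 [384. 268.] [ 0.592 -0.064  0.08 ] 692
shaker_center 0.67 [358. 263.] [0.609 0.06  0.045] 567
shaker_center 0.54 [340. 256.] [0.596 0.129 0.045] 266
coaster_top 0.79 [450. 331.] [ 0.602 -0.283  0.008] 945
tin 0.59 [388. 332.] [ 0.422 -0.274  0.058] 1298
spice_jar 0.74 [273. 255.] [0.375 0.121 0.096] 575
steel_bowl 0.92 [245. 251.] [0.394 0.338 0.03 ] 428
brush 0.59 [217. 231.] [0.383 0.522 0.04 ] 459
```

View pics/top0.png

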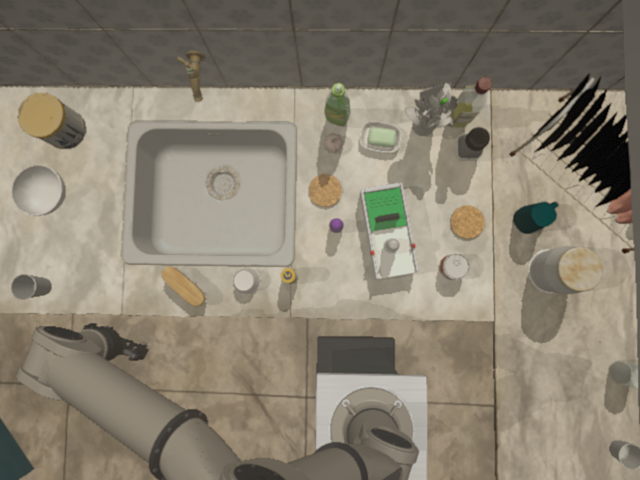

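View pics/side0.png

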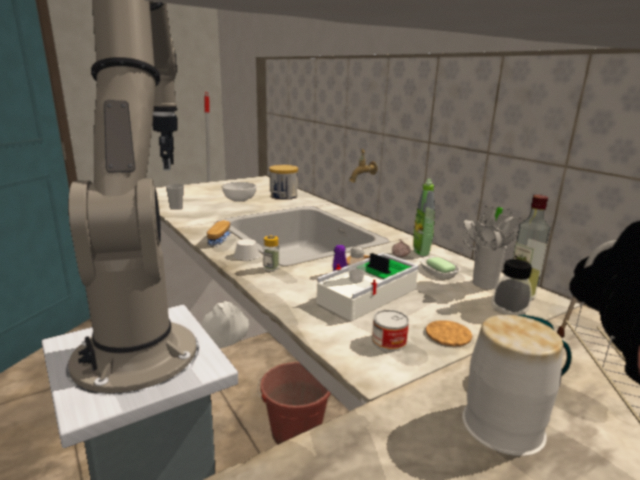

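The side view shows the caddy at about (370,285), the tin at (390,330) and the right coaster at (450,331).
- **Coasters, top view:** (324,191) and (468,222). The one meant is (468,222), because it is farthest to the robot's right (y ≈ -0.285).
- **Shakers, top view:** the grey-capped one at (391,244) stands on the caddy. The purple one at (336,225) is the look-alike.

I'll confirm both in one crop.

```bash
python3 - <<'E'
from h import *
from scipy.spatial.transform import Rotation as Ro
im=cv2.imread("pics/top0.png")[170:295,300:500]; cv2.imwrite("pics/crop1.png",cv2.resize(im,None,fx=4,fy=4,interpolation=cv2.INTER_CUBIC))
bot.read_camera("top"); c=cam("top")
m=bot.masks_of("caddy","top")[0]["mask"]
pts=np.argwhere(m)[:,::-1].astype(float)
b=cv2.boxPoints(cv2.minAreaRect(pts.astype(np.float32))); print(b,at_z(c,b,.06).round(3))
for x in bot.masks_of("shaker_center","top")[:2]:
  p=np.argwhere(x["mask"]); print(p.min(0),p.max(0))
o=bot.get_obs(); print(o["time"],o["tool_rot"],Ro.from_quat(np.roll(o["tool_rot"],-1)).as_matrix().round(3))
w=cam("wrist"); print("wrist cam",(-w[2].T@w[3]),w[2].round(3),w[0])
E
```

```text
[[357.51566 189.67749]
 [402.702   181.52914]
 [419.0073  271.94952]
 [373.82095 280.09787]] [[ 0.68   0.047  0.06 ]
 [ 0.705 -0.082  0.06 ]
 [ 0.447 -0.128  0.06 ]
 [ 0.422 -0.001  0.06 ]]
[218 329] [232 342]
[239 384] [251 398]
1.05 [-1.27444062e-05  2.06443142e-01  9.78458598e-01  1.28340919e-05] [[-0.915  0.404 -0.   ]
 [ 0.404  0.915  0.   ]
 [ 0.     0.    -1.   ]]
wrist cam [0.2083743  0.64608308 0.37449048] [[ 0.404  0.915 -0.001]
 [ 0.88  -0.389  0.274]
 [ 0.251 -0.111 -0.962]] [[392.37135522   0.         318.69591572]
 [  0.         392.37135522 239.48978375]
 [  0.           0.           1.        ]]
```

View pics/crop1.png

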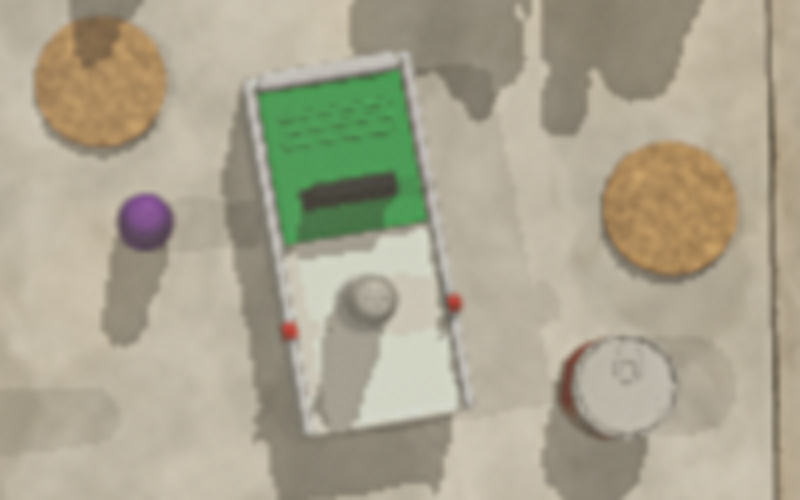

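The crop confirms it: the cap is at (394,244) on the caddy's deck, between the red clips at (372,252) and (414,245). The right coaster is at (467,222), with the tin below it at (456,266).

```bash
cat >> h.py <<'E'
from scipy.spatial.transform import Rotation as Ro
def go(p,psi):
    "tool-frame deltas (cm, after the turn) and tool yaw to reach TCP p with tool y at world angle psi"
    o=bot.get_obs(); R=Ro.from_quat(np.roll(o["tool_rot"],-1)).as_matrix()
    cur=np.arctan2(R[1,1],R[0,1]); dy=-(psi-cur); dy=(dy+np.pi/2)%np.pi-np.pi/2
    y=np.array([np.cos(psi),np.sin(psi),0]); Rn=R@Ro.from_euler("z",dy).as_matrix()
    print("t",round(o["time"],2),"tcp",np.round(o["eef_pos"],4),"F",np.round(o["wrist_force"],1),"w",round(o["grip_width"],4),"| d cm",(Rn.T@(np.array(p)-o["eef_pos"])*100).round(2),"yaw",round(dy,3))
E
python3 - <<'E'
from h import *
c=cam("top")
print(at_z(c,[[393.7,244.5]],.148), at_z(c,[[467.5,222.3]],.008))
p=at_z(c,[[393.7,244.5]],.148)[0]; p[2]=.26; go(p,np.radians(100))
E
```

```text
[[ 0.51652803 -0.04511778  0.148     ]] [[ 0.59686228 -0.28083433  0.008     ]]
t 1.05 tcp [0.2727 0.6175 0.2423] F [ 0.3  0.3 -0.1] w 0.0856 | d cm [-12.51 -69.49  -1.77] yaw -0.59
```

Emit:
{"name": "step_arm", "arguments": {
  "increments": [
    {"xyz": [0,0,-0.45],"yaw": -0.1475},
    {"xyz": [0,0,-0.45],"yaw": -0.1475},
    {"xyz": [0,0,-0.45],"yaw": -0.1475},
    {"xyz": [0,0,-0.45],"yaw": -0.1475},
    {"xyz": [-0.5,-2.8,0]},
    {"xyz": [-0.6,-3.5,0]},
    {"xyz": [-0.7,-3.9,0]},
    {"xyz": [-0.7,-3.9,0]},
    {"xyz": [-0.7,-3.9,0]},
    {"xyz": [-0.7,-3.9,0]},
    {"xyz": [-0.7,-3.9,0]},
    {"xyz": [-0.7,-3.9,0]},
    {"xyz": [-0.7,-3.9,0]},
    {"xyz": [-0.7,-3.9,0]},
    {"xyz": [-0.7,-3.9,0]},
    {"xyz": [-0.7,-3.9,0]},
    {"xyz": [-0.7,-3.9,0]},
    {"xyz": [-0.7,-3.9,0]},
    {"xyz": [-0.7,-3.9,0]},
    {"xyz": [-0.7,-3.9,0]}
  ],
  "gripper": 8.54
}}

```text
validation failed for argument at $.in...
```

Emit:
{"name": "step_arm", "arguments": {
  "increments": [
    {"xyz": [-0.7,-3.9,0]},
    {"xyz": [-0.7,-3.2,0]},
    {"xyz": [-0.7,-1.6,0]},
    {"xyz": [0,0,0]},
    {"xyz": [0,0,0]}
  ]
}}

```text
validation failed for argument at $.in...
```

```bash
python3 - <<'E'
from h import *
c=cam("wrist"); im=bot.read_camera("wrist"); save("w1",im)
go([.5165,-.045,.26],np.radians(100))
for th,z in (("shaker_center",.148),("lid_handle",.087),("caddy",.058),("coaster_top",.008)):
  for r in bot.masks_of(th,"wrist")[:3]: print(th,round(r["confidence"],2),np.round(r["uv"]),at_z(c,r["uv"],z).round(4)[0])
E
```

```text
t 1.1 tcp [0.2726 0.6175 0.2423] F [-0.6  0.2  0.7] w 0.0855 | d cm [-12.51 -69.48  -1.77] yaw -0.59
```

View pics/w1.png

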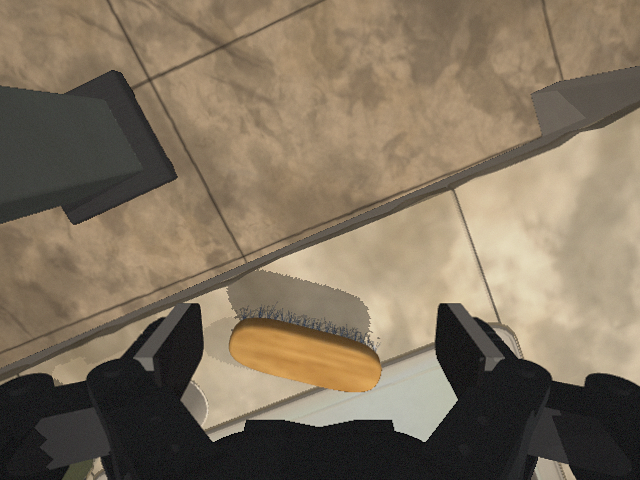

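The wrist view shows only the brush at (305,355) under the fingers. The arm hasn't moved: the rows need both fields.

Emit:
{"name": "step_arm", "arguments": {
  "increments": [
    {"xyz": [0,0,-0.45],"yaw": -0.1475},
    {"xyz": [0,0,-0.45],"yaw": -0.1475},
    {"xyz": [0,0,-0.45],"yaw": -0.1475},
    {"xyz": [0,0,-0.45],"yaw": -0.1475},
    {"xyz": [-0.5,-2.8,0],"yaw": 0},
    {"xyz": [-0.6,-3.5,0],"yaw": 0},
    {"xyz": [-0.7,-3.9,0],"yaw": 0},
    {"xyz": [-0.7,-3.9,0],"yaw": 0},
    {"xyz": [-0.7,-3.9,0],"yaw": 0},
    {"xyz": [-0.7,-3.9,0],"yaw": 0},
    {"xyz": [-0.7,-3.9,0],"yaw": 0},
    {"xyz": [-0.7,-3.9,0],"yaw": 0},
    {"xyz": [-0.7,-3.9,0],"yaw": 0},
    {"xyz": [-0.7,-3.9,0],"yaw": 0},
    {"xyz": [-0.7,-3.9,0],"yaw": 0},
    {"xyz": [-0.7,-3.9,0],"yaw": 0},
    {"xyz": [-0.7,-3.9,0],"yaw": 0},
    {"xyz": [-0.7,-3.9,0],"yaw": 0},
    {"xyz": [-0.7,-3.9,0],"yaw": 0},
    {"xyz": [-0.7,-3.9,0],"yaw": 0}
  ],
  "gripper": 8.54
}}

```text
time: 3.3
eef_pos: [0.486, 0.035, 0.2607]
tool_rot: [0.0, -0.087, 0.996, 0.0]
wrist_force: [1.0, 0.5, -0.2]
grip_width: 0.0852
finger_force: 0.0
```

Emit:
{"name": "step_arm", "arguments": {
  "increments": [
    {"xyz": [-0.6,-3.4,0],"yaw": 0},
    {"xyz": [-0.5,-3.0,0],"yaw": 0},
    {"xyz": [-0.5,-2.0,0],"yaw": 0},
    {"xyz": [0,0,0],"yaw": 0},
    {"xyz": [0,0,0],"yaw": 0}
  ]
}}

```text
time: 3.8
eef_pos: [0.5158, -0.0432, 0.2603]
tool_rot: [-0.0, -0.087, 0.996, 0.0]
wrist_force: [-0.5, 0.6, -0.2]
grip_width: 0.0855
finger_force: 0.0
```

```bash
python3 - <<'E'
from h import *
c=cam("wrist"); im=bot.read_camera("wrist"); save("w2",im)
go([.5165,-.045,.26],np.radians(100))
for th,z in (("shaker_center",.148),("lid_handle",.087),("caddy",.058),("coaster_top",.008)):
  for r in bot.masks_of(th,"wrist")[:3]: print(th,round(r["confidence"],2),np.round(r["uv"]),at_z(c,r["uv"],z).round(4)[0])
E
```

```text
t 3.85 tcp [ 0.5156 -0.0425  0.2603] F [-0.6  0.3 -0.3] w 0.0854 | d cm [-0.04 -0.26  0.03] yaw 0.0
shaker_center 0.87 [315. 231.] [ 0.5101 -0.0461  0.148 ]
shaker_center 0.58 [461. 293.] [0.5356 0.0579 0.148 ]
shaker_center 0.57 [312. 329.] [ 0.5792 -0.0363  0.148 ]
lid_handle 0.94 [310. 330.] [ 0.6139 -0.0332  0.087 ]
caddy 0.76 [308. 264.] [ 0.5649 -0.0443  0.058 ]
coaster_top 0.7 [433. 383.] [0.6991 0.1205 0.008 ]
coaster_top 0.59 [ 72. 244.] [ 0.6024 -0.2825  0.008 ]
```

View pics/w2.png

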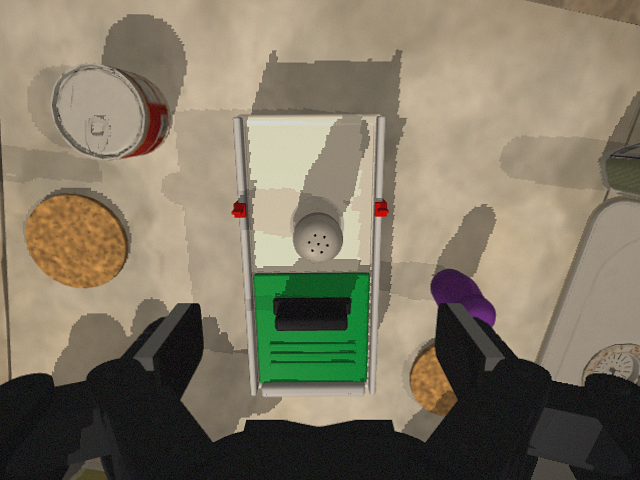

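The wrist view shows:
- shaker cap at (318,238)
- clips at (239,208) and (382,207)
- lid edge at row 272
- handle at (312,310)
- right coaster at (76,240)

```bash
python3 - <<'E'
from h import *
c=cam("wrist"); im=cv2.imread("pics/w2.png")
for n,uv,z in (("cap",[318,237],.148),("rails",[[240,118],[253,392],[381,118],[372,392]],.071),("clips",[[239,208],[382,207]],.08),("lidedge",[[252,274],[371,271]],.064),("handle top",[[275,304],[350,303]],.102),("coaster",[76.5,240],.008)):
  print(n,at_z(c,uv,z).round(4).tolist())
hsv=cv2.cvtColor(im,cv2.COLOR_BGR2HSV); m=cv2.inRange(hsv,(0,180,120),(6,255,255))
for s in (slice(225,255),slice(365,395)):
  p=np.argwhere(m[190:230,s]); print("red rows",190+p[:,0].min(),190+p[:,0].max(),s.start+p[:,1].min(),s.start+p[:,1].max())
# cap mask fit
m=[r for r in bot.masks_of("shaker_center","wrist")][0]["mask"]
p=np.argwhere(m);print(p.min(0),p.max(0))
m=cv2.inRange(hsv,(8,90,60),(22,255,255))[180:300,15:140]; p=np.argwhere(m); print("coaster px",p.min(0)+[180,15],p.max(0)+[180,15])
E
```

```text
cap [[0.5136, -0.0426, 0.148]]
rails [[0.4503, -0.1158, 0.071], [0.697, -0.0733, 0.071], [0.4311, -0.0073, 0.071], [0.6771, 0.0386, 0.071]]
clips [[0.5195, -0.1066, 0.08], [0.4984, 0.0072, 0.08]]
lidedge [[0.5807, -0.0907, 0.064], [0.5594, 0.0133, 0.064]]
handle top [[0.5876, -0.0648, 0.102], [0.5762, -0.0054, 0.102]]
coaster [[0.5979, -0.2765, 0.008]]
red rows 205 217 232 245
red rows 203 216 375 388
[196 290] [263 343]
coaster px [194  25] [287 127]
```

Emit:
{"name": "step_arm", "arguments": {
  "increments": [
    {"xyz": [0.1,0,2.5],"yaw": 0},
    {"xyz": [0,-0.1,3],"yaw": 0},
    {"xyz": [0,0,3],"yaw": 0},
    {"xyz": [0,0,2.5],"yaw": 0},
    {"xyz": [0,0,2],"yaw": 0},
    {"xyz": [0,0,1.5],"yaw": 0},
    {"xyz": [0,0,1.0],"yaw": 0},
    {"xyz": [0,0,0.3],"yaw": 0},
    {"xyz": [0,0,0],"yaw": 0},
    {"xyz": [0,0,0],"yaw": 0}
  ]
}}

```text
time: 5.1
eef_pos: [0.5156, -0.0445, 0.103]
tool_rot: [0.001, -0.087, 0.996, 0.0]
wrist_force: [0.4, -0.4, -0.2]
grip_width: 0.0855
finger_force: 0.0
```

Emit:
{"name": "step_arm", "arguments": {
  "increments": [
    {"xyz": [0,0,0],"yaw": 0},
    {"xyz": [0,0,0],"yaw": 0},
    {"xyz": [0,0,0],"yaw": 0},
    {"xyz": [0,0,0],"yaw": 0},
    {"xyz": [0,0,0],"yaw": 0},
    {"xyz": [0,0,0],"yaw": 0},
    {"xyz": [0,0,0],"yaw": 0},
    {"xyz": [0,0,0],"yaw": 0}
  ],
  "gripper": 3.5,
  "squeeze": 25
}}

```text
time: 5.9
eef_pos: [0.5153, -0.0447, 0.1029]
tool_rot: [0.0, -0.087, 0.996, -0.0]
wrist_force: [-1.6, 0.6, 5.8]
grip_width: 0.0391
finger_force: 24.7
```

```bash
python3 - <<'E'
from h import *
a=bot.read_camera("wrist"); b=bot.read_camera("side")
b=cv2.resize(b[220:320,300:433],(640,480),interpolation=cv2.INTER_CUBIC)
save("w3",cv2.resize(np.hstack([a,b]),(800,300))); go([.5978,-.2790,.25],np.radians(100))
E
```

```text
t 6.0 tcp [ 0.5154 -0.0447  0.1029] F [-1.3 -0.1  4.6] w 0.0391 | d cm [ -4.06 -24.51 -14.7 ] yaw -0.001
```

View pics/w3.png

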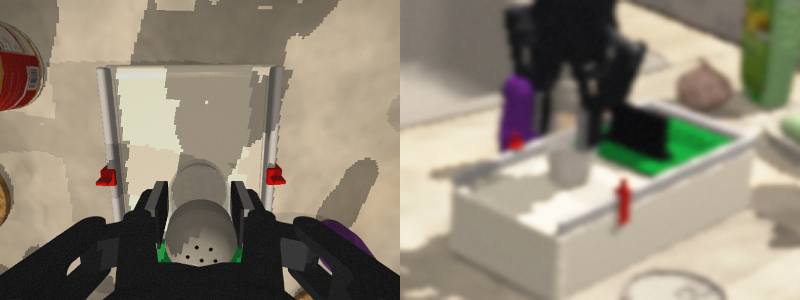

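The shaker sits between the pads, with its cap at about (202,245) in the half-size wrist view and nothing else touched. The opening of 39 mm is less than the jar's 44 mm, so I'll check that the grasp is centred.

```bash
python3 - <<'E'
from h import *
c=cam("wrist"); p=bot.get_obs()["eef_pos"]
for z in (.148,.058): print(z,[proj(c,[p[0]+.985*d,p[1]+.174*d,z])[0].round() for d in(-.01,0,.01)])
for uv,z in(([323,395],.148),([317,296],.058)): print(at_z(c,uv,z).round(4))
im=cv2.imread("pics/w3.png"); cv2.imwrite("pics/w4.png",cv2.resize(im[120:290,80:320],None,fx=3,fy=3,interpolation=cv2.INTER_CUBIC))
E
```

```text
0.148 [array([317., 373.]), array([317., 406.]), array([317., 438.])]
0.058 [array([318., 259.]), array([318., 279.]), array([318., 298.])]
[[ 0.5118 -0.0438  0.148 ]]
[[ 0.5245 -0.0435  0.058 ]]
```

View pics/w4.png

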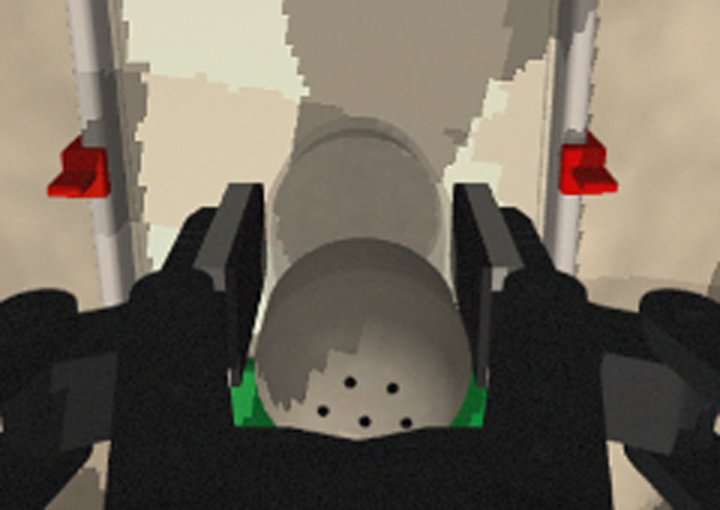

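The grasp is centred: the cap projects where the TCP does. Lifting now.

Emit:
{"name": "step_arm", "arguments": {
  "increments": [
    {"xyz": [0,0,0],"yaw": 0},
    {"xyz": [0,0,-0.5],"yaw": 0},
    {"xyz": [0,0,-1],"yaw": 0},
    {"xyz": [0,0,-1.5],"yaw": 0},
    {"xyz": [0,0,-2],"yaw": 0},
    {"xyz": [0,0,-2],"yaw": 0},
    {"xyz": [0,0,-1],"yaw": 0},
    {"xyz": [0,0,0],"yaw": 0}
  ],
  "gripper": 3.5,
  "squeeze": 35
}}

```text
time: 6.8
eef_pos: [0.516, -0.0444, 0.1839]
tool_rot: [0.002, -0.087, 0.996, 0.0]
wrist_force: [-0.5, 0.7, -1.4]
grip_width: 0.0385
finger_force: 34.8
```

Emit:
{"name": "step_arm", "arguments": {
  "increments": [
    {"xyz": [-0.1,-1,0],"yaw": 0},
    {"xyz": [-0.4,-2,0],"yaw": 0},
    {"xyz": [-0.5,-3,0],"yaw": 0},
    {"xyz": [-0.5,-3,0],"yaw": 0},
    {"xyz": [-0.5,-3,0],"yaw": 0},
    {"xyz": [-0.5,-3,0],"yaw": 0},
    {"xyz": [-0.5,-3,0],"yaw": 0},
    {"xyz": [-0.5,-3,0],"yaw": 0},
    {"xyz": [-0.5,-2,0],"yaw": 0},
    {"xyz": [-0.4,-1,0],"yaw": 0},
    {"xyz": [-0.1,-0.5,0],"yaw": 0},
    {"xyz": [0,0,0],"yaw": 0},
    {"xyz": [0,0,0],"yaw": 0}
  ]
}}

```text
time: 8.1
eef_pos: [0.6016, -0.2767, 0.1819]
tool_rot: [-0.0, -0.088, 0.996, 0.001]
wrist_force: [0.9, -0.5, -1.1]
grip_width: 0.0383
finger_force: 34.9
```

```bash
python3 - <<'E'
from h import *
c=cam("wrist"); a=bot.read_camera("wrist"); b=bot.read_camera("top")
go([.5975,-.279,.053],np.radians(100))
b=cv2.resize(b[170:290,400:560],(640,480),interpolation=cv2.INTER_CUBIC)
save("w5",cv2.resize(np.hstack([a,b]),(800,300)))
hsv=cv2.cvtColor(a,cv2.COLOR_RGB2HSV)
for r in bot.masks_of("coaster_top","wrist")[:2]: print(r["confidence"],r["uv"],at_z(c,r["uv"],.008),np.argwhere(r["mask"]).min(0),np.argwhere(r["mask"]).max(0))
E
```

```text
t 8.2 tcp [ 0.6018 -0.2767  0.1823] F [ 0.4  0.2 -1.3] w 0.0384 | d cm [ 0.46 -0.17 12.93] yaw 0.001
0.93 [312.5, 210.5] [[ 0.59557452 -0.28216048  0.008     ]] [154 253] [266 377]
```

View pics/w5.png

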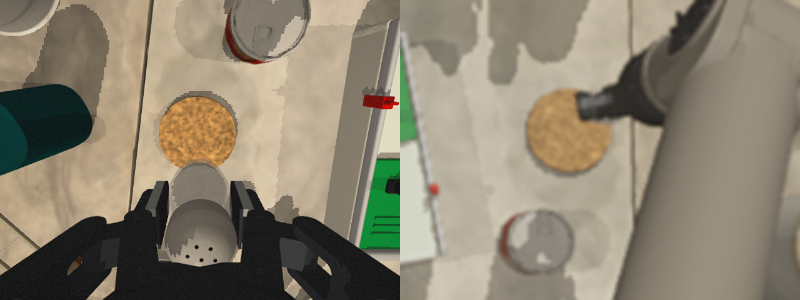

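The shaker is held upright with no slip. The coaster shows at (198,133) half-size, directly below and ahead, and the tin at (268,30) is clear. Lowering, with a small correction.

Emit:
{"name": "step_arm", "arguments": {
  "increments": [
    {"xyz": [0.4,-0.3,1],"yaw": 0},
    {"xyz": [0,0,2],"yaw": 0},
    {"xyz": [0,0,2.5],"yaw": 0},
    {"xyz": [0,0,2.5],"yaw": 0},
    {"xyz": [0,0,2],"yaw": 0},
    {"xyz": [0,0,1.2],"yaw": 0},
    {"xyz": [0,0,0.8],"yaw": 0},
    {"xyz": [0,0,0.4],"yaw": 0},
    {"xyz": [0,0,0.2],"yaw": 0},
    {"xyz": [0,0,0],"yaw": 0},
    {"xyz": [0,0,0],"yaw": 0}
  ]
}}

```text
time: 9.35
eef_pos: [0.5989, -0.2819, 0.0571]
tool_rot: [0.001, -0.087, 0.996, -0.0]
wrist_force: [0.2, 0.3, -0.9]
grip_width: 0.0385
finger_force: 34.8
```

Emit:
{"name": "step_arm", "arguments": {
  "increments": [
    {"xyz": [0,0,0.2],"yaw": 0},
    {"xyz": [0,0,0.1],"yaw": 0},
    {"xyz": [0,0,0],"yaw": 0},
    {"xyz": [0,0,0],"yaw": 0}
  ]
}}

```text
time: 9.75
eef_pos: [0.5984, -0.2816, 0.0533]
tool_rot: [-0.0, -0.087, 0.996, 0.0]
wrist_force: [0.3, 0.4, -0.9]
grip_width: 0.0386
finger_force: 34.9
```

Emit:
{"name": "step_arm", "arguments": {
  "increments": [
    {"xyz": [0,0,0.1],"yaw": 0},
    {"xyz": [0,0,0.1],"yaw": 0},
    {"xyz": [0,0,0],"yaw": 0},
    {"xyz": [0,0,0],"yaw": 0}
  ]
}}

```text
time: 10.15
eef_pos: [0.5988, -0.2817, 0.0531]
tool_rot: [0.0, -0.087, 0.996, 0.0]
wrist_force: [-5.5, 2.2, 12.1]
grip_width: 0.0387
finger_force: 36.9
```

Contact made. I'll ease off and release.

Emit:
{"name": "step_arm", "arguments": {
  "increments": [
    {"xyz": [0,0,-0.1],"yaw": 0},
    {"xyz": [0,0,0],"yaw": 0}
  ]
}}

```text
time: 10.35
eef_pos: [0.5986, -0.2817, 0.0531]
tool_rot: [0.0, -0.087, 0.996, 0.0]
wrist_force: [-1.8, 1.4, 7.9]
grip_width: 0.0385
finger_force: 36.2
```

Emit:
{"name": "step_arm", "arguments": {
  "increments": [
    {"xyz": [0,0,0],"yaw": 0},
    {"xyz": [0,0,0],"yaw": 0},
    {"xyz": [0,0,0],"yaw": 0},
    {"xyz": [0,0,0],"yaw": 0},
    {"xyz": [0,0,0],"yaw": 0},
    {"xyz": [0,0,0],"yaw": 0},
    {"xyz": [0,0,0],"yaw": 0}
  ],
  "gripper": 8.54
}}

```text
time: 11.05
eef_pos: [0.5984, -0.2817, 0.0523]
tool_rot: [-0.0, -0.087, 0.996, 0.0]
wrist_force: [-1.0, -0.6, -0.2]
grip_width: 0.0855
finger_force: 0.0
```

Emit:
{"name": "step_arm", "arguments": {
  "increments": [
    {"xyz": [0,0,-1],"yaw": 0},
    {"xyz": [0,0,-2],"yaw": 0},
    {"xyz": [0,0,-3],"yaw": 0},
    {"xyz": [0,0,-3.5],"yaw": 0},
    {"xyz": [0,0,-3.5],"yaw": 0},
    {"xyz": [0,0,-3],"yaw": 0},
    {"xyz": [0,0,-1],"yaw": 0},
    {"xyz": [0,0,0],"yaw": 0}
  ]
}}

```text
time: 11.85
eef_pos: [0.5992, -0.2821, 0.2245]
tool_rot: [0.002, -0.087, 0.996, -0.001]
wrist_force: [-0.6, -0.3, 0.6]
grip_width: 0.0851
finger_force: 0.0
```

```bash
python3 - <<'E'
from h import *
c=cam("wrist"); a=bot.read_camera("wrist"); save("w6",a)
for r in bot.masks_of("shaker_center","wrist")[:2]: print("sh",r["confidence"],r["uv"],at_z(c,r["uv"],.06).round(3))
for r in bot.masks_of("coaster_top","wrist")[:2]: print("co",r["confidence"],r["uv"],at_z(c,r["uv"],.008).round(3))
psi=.178; e=np.array([np.cos(psi),np.sin(psi)])
h=np.array([.582,-.035])  # fin top middle
go([*h,.16],psi)
E
```

```text
sh 0.87 [319.9, 223.5] [[ 0.601 -0.281  0.06 ]]
co 0.82 [323.4, 196.7] [[ 0.589 -0.28   0.008]]
co 0.73 [577.2, 158.7] [[ 0.518 -0.069  0.008]]
t 12.0 tcp [ 0.5976 -0.2811  0.2207] F [ 0.3 -0.3 -0. ] w 0.0854 | d cm [24.48  2.84  6.1 ] yaw 1.567
```

View pics/w6.png

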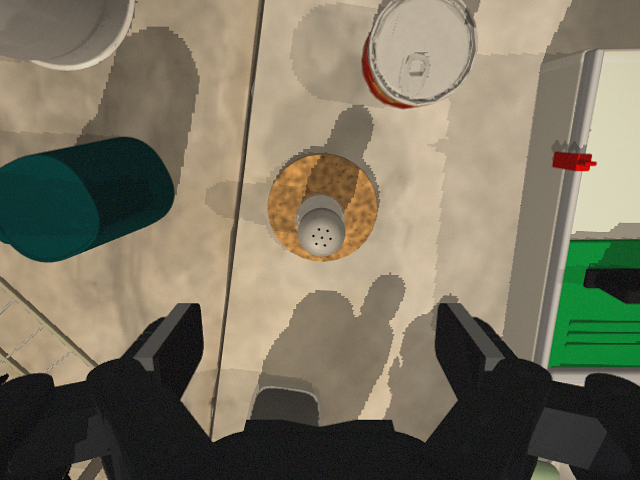

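The shaker stands upright near the middle of the coaster: foot at about (320,210) on a coaster centred at (323,207). Next I'll turn and go above the handle.

Emit:
{"name": "step_arm", "arguments": {
  "increments": [
    {"xyz": [0,0,0],"yaw": 0.1425},
    {"xyz": [0,0,0],"yaw": 0.1425},
    {"xyz": [0,0,0],"yaw": 0.1425},
    {"xyz": [0,0,0],"yaw": 0.1425},
    {"xyz": [0,0,0],"yaw": 0.1425},
    {"xyz": [0,0,0],"yaw": 0.1425},
    {"xyz": [0,0,0],"yaw": 0.1425},
    {"xyz": [0,0,0],"yaw": 0.1425},
    {"xyz": [0,0,0],"yaw": 0.1425},
    {"xyz": [0,0,0],"yaw": 0.1425},
    {"xyz": [0,0,0],"yaw": 0.1425},
    {"xyz": [3,0.5,0],"yaw": 0},
    {"xyz": [3.5,0.6,0],"yaw": 0},
    {"xyz": [3.8,0.7,0],"yaw": 0},
    {"xyz": [3.8,0.7,0],"yaw": 0},
    {"xyz": [3.8,0.7,0],"yaw": 0},
    {"xyz": [3.6,0.7,0],"yaw": 0},
    {"xyz": [2.8,0.7,0],"yaw": 0},
    {"xyz": [0,0,0],"yaw": 0},
    {"xyz": [0,0,0],"yaw": 0}
  ]
}}

```text
time: 14.0
eef_pos: [0.6001, -0.0337, 0.2209]
tool_rot: [-0.001, 0.641, 0.768, -0.001]
wrist_force: [0.9, -0.1, -0.1]
grip_width: 0.0854
finger_force: 0.0
```

```bash
python3 - <<'E'
from h import *
c=cam("wrist"); a=bot.read_camera("wrist"); save("w7",a)
go([.5996,-.034,.16],.178)
for r in bot.masks_of("lid_handle","wrist")[:2]: print(r["confidence"],r["uv"],at_z(c,r["uv"],.095).round(4))
E
```

```text
t 14.05 tcp [ 0.6001 -0.0351  0.2213] F [0.  0.1 0.4] w 0.0855 | d cm [ 0.12 -0.01  6.13] yaw -0.001
0.91 [354.4, 223.8] [[ 0.6216 -0.0223  0.095 ]]
```

View pics/w7.png

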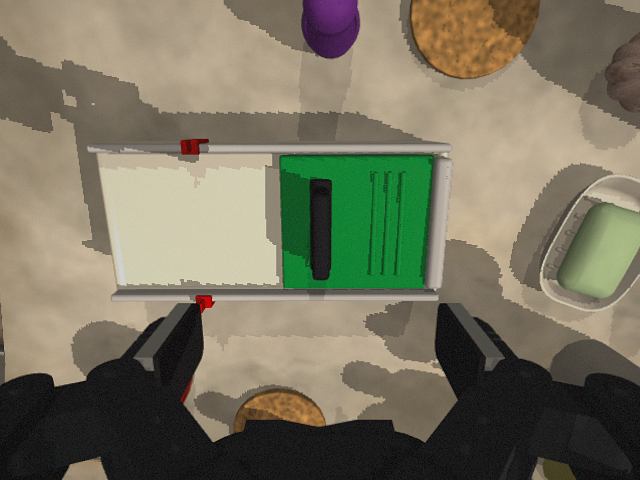

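The view from above shows the fin at (321,229), the lid's front edge at column 281, and the clips at (192,146) and (204,302).

```bash
python3 - <<'E'
from h import *
c=cam("wrist"); im=cv2.imread("pics/w7.png")
e=np.array([np.cos(.178),np.sin(.178)]); n=np.array([-e[1],e[0]])
def s(name,uv,z):
    p=at_z(c,uv,z)[:,:2]; print(name,p.round(4).tolist(),"along",(p@e).round(4),"across",(p@n).round(4))
s("fin top",[[320.5,181],[321,278]],.102); s("edge",[[281,158],[283,287]],.064)
s("rails",[[92,149],[449,147],[115,297],[437,297]],.071)
hsv=cv2.cvtColor(im,cv2.COLOR_BGR2HSV); m=cv2.inRange(hsv,(0,150,60),(8,255,255))|cv2.inRange(hsv,(172,150,60),(180,255,255))
for r in (slice(130,165),slice(290,315)):
  q=m[r,170:225]; p=np.argwhere(q)
  print([(r.start+i,170+np.flatnonzero(l).min(),170+np.flatnonzero(l).max()) for i,l in enumerate(q) if l.any()])
p=bot.get_obs()["eef_pos"][:2]; print("tcp along",p@e,"across",p@n)
cv2.imwrite("pics/c7.png",np.hstack([cv2.resize(im[125:165,165:225],None,fx=6,fy=6,interpolation=cv2.INTER_CUBIC),cv2.resize(im[282:322,165:225],None,fx=6,fy=6,interpolation=cv2.INTER_CUBIC)]))
E
```

```text
fin top [[0.5941, 0.0007], [0.6061, -0.0647]] along [0.5848 0.585 ] across [-0.1045 -0.171 ]
edge [[0.5639, 0.0071], [0.5804, -0.0923]] along [0.5563 0.5549] across [-0.0929 -0.1936]
rails [[0.4334, -0.0095], [0.6793, 0.0357], [0.4529, -0.1204], [0.7003, -0.0765]] along [0.4249 0.6748 0.4244 0.6757] across [-0.0861 -0.0852 -0.1987 -0.1992]
[(139, np.int64(189), np.int64(207)), (140, np.int64(181), np.int64(208)), (141, np.int64(180), np.int64(208)), (142, np.int64(181), np.int64(206)), (143, np.int64(181), np.int64(199)), (144, np.int64(181), np.int64(198)), (145, np.int64(181), np.int64(198)), (146, np.int64(181), np.int64(198)), (147, np.int64(181), np.int64(198)), (148, np.int64(181), np.int64(198)), (149, np.int64(181), np.int64(198)), (150, np.int64(181), np.int64(198)), (151, np.int64(182), np.int64(198)), (152, np.int64(181), np.int64(199)), (153, np.int64(182), np.int64(198)), (154, np.int64(193), np.int64(197))]
[(295, np.int64(197), np.int64(210)), (296, np.int64(196), np.int64(211)), (297, np.int64(196), np.int64(211)), (298, np.int64(196), np.int64(211)), (299, np.int64(196), np.int64(211)), (300, np.int64(196), np.int64(211)), (301, np.int64(196), np.int64(214)), (302, np.int64(196), np.int64(214)), (303, np.int64(198), np.int64(213)), (304, np.int64(199), np.int64(212)), (305, np.int64(200), np.int64(212)), (306, np.int64(200), np.int64(211)), (307, np.int64(200), np.int64(211)), (308, np.int64(200), np.int64(204)), (309, np.int64(200), np.int64(203)), (310, np.int64(201), np.int64(203)), (311, np.int64(201), np.int64(202)), (312, np.int64(201), np.int64(202))]
tcp along 0.5843028403383194 across -0.14151076521284472
```

View pics/c7.png

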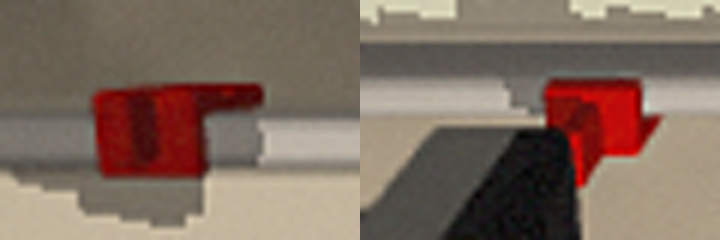

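Emit:
{"name": "step_arm", "arguments": {
  "increments": [
    {"xyz": [0.3,0,2],"yaw": 0},
    {"xyz": [0,0,2.5],"yaw": 0},
    {"xyz": [0,0,2.5],"yaw": 0},
    {"xyz": [0,0,2.5],"yaw": 0},
    {"xyz": [0,0,2],"yaw": 0},
    {"xyz": [0,0,1.3],"yaw": 0},
    {"xyz": [0,0,0.7],"yaw": 0},
    {"xyz": [0,0,0.3],"yaw": 0},
    {"xyz": [0,0,0],"yaw": 0},
    {"xyz": [0,0,0],"yaw": 0}
  ]
}}

```text
time: 15.1
eef_pos: [0.6008, -0.0315, 0.0851]
tool_rot: [0.0, 0.642, 0.767, 0.0]
wrist_force: [0.5, 0.1, 0.4]
grip_width: 0.0854
finger_force: 0.0
```

Emit:
{"name": "step_arm", "arguments": {
  "increments": [
    {"xyz": [0,0,0],"yaw": 0},
    {"xyz": [0,0,0],"yaw": 0},
    {"xyz": [0,0,0],"yaw": 0},
    {"xyz": [0,0,0],"yaw": 0},
    {"xyz": [0,0,0],"yaw": 0},
    {"xyz": [0,0,0],"yaw": 0},
    {"xyz": [0,0,0],"yaw": 0},
    {"xyz": [0,0,0],"yaw": 0},
    {"xyz": [0,0,0],"yaw": 0},
    {"xyz": [0,0,0],"yaw": 0}
  ],
  "gripper": 0.5,
  "squeeze": 45
}}

```text
time: 16.1
eef_pos: [0.6005, -0.0313, 0.0844]
tool_rot: [0.0, 0.642, 0.767, 0.0]
wrist_force: [1.3, 1.4, 2.1]
grip_width: 0.0115
finger_force: 45.2
```

```bash
python3 - <<'E'
from h import *
from rig import bot
c=cam("wrist"); a=bot.read_camera("wrist"); save("w8",a)
e=np.array([np.cos(.178),np.sin(.178)])
o=bot.get_obs(); print(o["eef_pos"],np.array(o["eef_pos"])[:2]@e,o["wrist_force"],o["grip_width"])
hsv=cv2.cvtColor(a,cv2.COLOR_RGB2HSV); m=cv2.inRange(hsv,(0,150,60),(8,255,255))|cv2.inRange(hsv,(172,150,60),(180,255,255))
k,_,st,ce=cv2.connectedComponentsWithStats(m)
for i in range(1,k):
  if st[i,4]>40: print(st[i],ce[i].round(1))
E
```

```text
[ 0.60055795 -0.0313151   0.08444862] 0.5855243098713943 [ 0.52885805 -0.16425029  2.77233709] 0.011250186485617594
[  39  154   79   33 1542] [ 69.8 168.7]
```

View pics/w8.png

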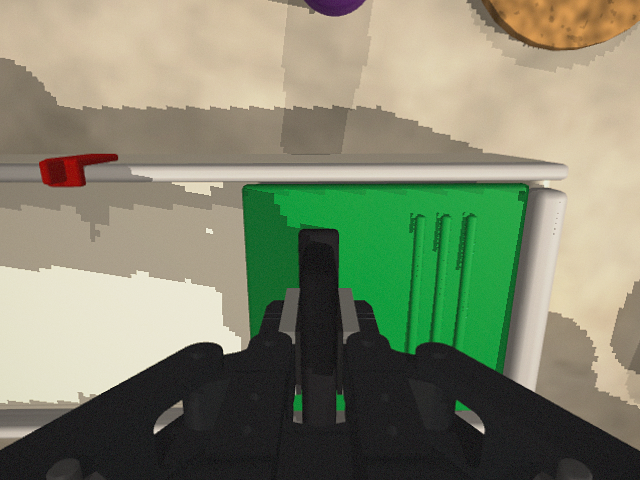

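The fin is gripped at (319,270), and the left clip shows at (62,172). I've reached (in fact passed) the limit on pictures viewed, so I'll work from numbers now. I'll triangulate the clip's edges from the two wrist pictures.

```bash
python3 - <<'E'
from h import *
c8=cam("wrist"); K,d,R,t=c8
dp=np.array([.6001,-.0351,.2213])-bot.get_obs()["eef_pos"]; c7=(K,d,R,t-R@dp)
e3=np.array([np.cos(.178),np.sin(.178),0])
def red(f,box):
    im=cv2.imread(f); hsv=cv2.cvtColor(im,cv2.COLOR_BGR2HSV); m=cv2.inRange(hsv,(0,150,40),(8,255,255))|cv2.inRange(hsv,(172,150,40),(180,255,255))
    return m,im
m,im=red("pics/w8.png",0)
for r in range(154,188,2):
    l=np.flatnonzero(m[r,30:125])+30; print(r,l.min(),l.max(),im[r,l.min():l.max():5,2])
m,im=red("pics/w7.png",0)
for r in range(138,155,2):
    l=np.flatnonzero(m[r,170:225])+170; print(r,l.min(),l.max(),im[r,l.min():l.max()+1:2,2])
def tri(u7,u8):
    o7,r7=ray(c7,u7);o8,r8=ray(c8,u8)
    A=np.c_[r7[0],-r8[0]]; s=np.linalg.lstsq(A,o8-o7,rcond=None)[0]
    P=(o7+s[0]*r7[0]+o8+s[1]*r8[0])/2; return P.round(4),round(P@e3,4),(o7+s[0]*r7[0]-o8-s[1]*r8[0]).round(4)
print(tri([181,147],[39.5,172])); print(tri([198.5,147],[85,172]))
print("edge check",tri([281,158],[244,186]))
for z in(.071,.075,.08,.085): print(z,(at_z(c7,[[180.5,147],[198.5,147],[195.7,298],[211.5,298]],z)@e3).round(4),(at_z(c8,[[39.5,172],[85.5,172]],z)@e3).round(4))
E
```

```text
154 86 115 [115 113 113 113 113 113]
156 69 117 [117 114 115 119 114 107 109 104  95  93]
158 51 117 [121 114 117 119 120 116 113 108 105  95  91  89  84  84]
160 44 114 [130 114 108 101 146 144 155  99  94  91  90  83  85  84]
162 39 102 [136 137  97  92  85 144 158 152  91  90  87  83  82]
164 39 90 [131 131  87  85  88 130 151 147  94  83  81]
166 40 82 [140 132  89  88  90 133 146 140  92]
168 40 82 [137 137  89  89  85 127 145 145  90]
170 40 83 [135 139  88  88  85 117 148 145  88]
172 41 83 [140 133  88  86  83 136 148 144  88]
174 41 83 [136 139  88  88  77 127 146 147  93]
176 42 83 [143 133  86  87  83 144 146 136  89]
178 42 84 [139 137  85  85  83 132 145 144  86]
180 42 84 [130 138  88  86  82 141 146 146  89]
182 43 85 [133 131  85  93 113 148 146 139  83]
184 48 84 [114 128 138 121 145 142 143  88]
186 53 73 [117 117 119 117]Traceback (most recent call last):
  File "<stdin>", line 13, in <module>
    return umr_minimum(a, axis, None, out, keepdims, initial, where)
ValueError: zero-size array to reduction operation minimum which has no identity
```

```bash
python3 - <<'E'
from h import *
c8=cam("wrist"); K,d,R,t=c8
dp=np.array([.6001,-.0351,.2213])-bot.get_obs()["eef_pos"]; c7=(K,d,R,t-R@dp)
e3=np.array([np.cos(.178),np.sin(.178),0])
a=cv2.imread("pics/w8.png")[...,2]; b=cv2.imread("pics/w7.png")[...,2].astype(int)
print("w8",a[166:182,36:90].mean(0).round().astype(int).tolist())
print("w7",b[144:152,176:204].mean(0).round().astype(int).tolist())
print("w7R",b[297:301,190:218].mean(0).round().astype(int).tolist())
for z in (.073,.078,.085): print(z,"w8",(at_z(c8,[[u,172] for u in(40,44.5,49,65,82)],z)@e3).round(4),"w7",(at_z(c7,[[u,147] for u in(181,184,187,191,198.5)],z)@e3).round(4))
im=cv2.imread("pics/w8.png").astype(int); g=(im[...,1]>im[...,2]+20)&(im[...,1]>im[...,0]+20)
print("green left cols",[(r,np.flatnonzero(g[r]).min()) for r in range(190,300,15)])
print("edge w8",(at_z(c8,[[244,200]],.064)@e3).round(4),"tcp",bot.get_obs()["eef_pos"]@e3)
E
```

```text
w8 [133, 133, 133, 134, 133, 134, 140, 144, 143, 140, 135, 127, 117, 105, 95, 90, 88, 86, 86, 88, 86, 86, 86, 86, 86, 85, 85, 85, 88, 104, 128, 144, 146, 145, 146, 146, 146, 145, 146, 146, 142, 134, 124, 112, 101, 91, 85, 88, 100, 129, 137, 137, 136, 136]
w7 [116, 117, 115, 116, 115, 120, 120, 123, 123, 122, 108, 77, 72, 72, 74, 106, 126, 124, 123, 125, 125, 107, 74, 102, 120, 119, 118, 117]
w7R [132, 136, 136, 118, 118, 111, 144, 141, 142, 141, 139, 128, 147, 146, 162, 192, 191, 189, 188, 190, 194, 124, 175, 190, 188, 186, 187, 186]
0.073 w8 [0.4846 0.4862 0.4878 0.4935 0.4996] w7 [0.4882 0.4903 0.4924 0.4952 0.5004]
0.078 w8 [0.4881 0.4897 0.4912 0.4967 0.5026] w7 [0.4899 0.492  0.494  0.4967 0.5019]
0.085 w8 [0.493  0.4945 0.496  0.5012 0.5067] w7 [0.4923 0.4943 0.4963 0.499  0.5039]
green left cols [(190, np.int64(242)), (205, np.int64(243)), (220, np.int64(244)), (235, np.int64(245)), (250, np.int64(246)), (265, np.int64(247)), (280, np.int64(247)), (295, np.int64(248))]
edge w8 [0.5557] tcp 0.5855243098713943
```

Clip centre is at 0.495 along the caddy and the lid edge at 0.5556, so the pull is about 6.05 cm.

Emit:
{"name": "step_arm", "arguments": {
  "increments": [
    {"xyz": [0,-0.2,0],"yaw": 0},
    {"xyz": [0,-0.4,0],"yaw": 0},
    {"xyz": [0,-0.6,0],"yaw": 0},
    {"xyz": [0,-0.7,0],"yaw": 0},
    {"xyz": [0,-0.8,0],"yaw": 0},
    {"xyz": [0,-0.8,0],"yaw": 0},
    {"xyz": [0,-0.8,0],"yaw": 0},
    {"xyz": [0,-0.7,0],"yaw": 0},
    {"xyz": [0,-0.5,0],"yaw": 0},
    {"xyz": [0,-0.3,0],"yaw": 0},
    {"xyz": [0,-0.2,0],"yaw": 0},
    {"xyz": [0,0,0],"yaw": 0},
    {"xyz": [0,0,0],"yaw": 0},
    {"xyz": [0,0,0],"yaw": 0}
  ]
}}

```text
time: 17.55
eef_pos: [0.5417, -0.0421, 0.0845]
tool_rot: [0.001, 0.642, 0.767, 0.0]
wrist_force: [7.7, 0.4, -2.5]
grip_width: 0.0115
finger_force: 44.6
```

```bash
python3 - <<'E'
from h import *
c=cam("wrist"); im=bot.read_camera("wrist"); save("w9",im); im=im.astype(int)
e3=np.array([np.cos(.178),np.sin(.178),0]); o=bot.get_obs()
print(o["eef_pos"],o["eef_pos"]@e3,o["wrist_force"],o["grip_width"],o["finger_force"])
g=(im[...,1]>im[...,0]+20)&(im[...,1]>im[...,2]+20); r=(im[...,0]>im[...,1]*2)&(im[...,0]>im[...,2]*2)&(im[...,0]>50)
k,_,st,ce=cv2.connectedComponentsWithStats(r.astype(np.uint8)); print([s.tolist() for s in st[1:] if s[4]>40])
for rr in range(185,300,15):
    q=np.flatnonzero(g[rr,200:])+200
    if len(q): print("edge",rr,q.min(),(at_z(c,[[q.min(),rr]],.064)@e3).round(4))
print("pred clip px: base .495 z.078",)
for row in range(156,184,4):
    l=np.flatnonzero(r[row,150:350])+150
    if len(l): print(row,l.min(),l.max(),im[row,l.min():l.max()+1:2,0].tolist())
for z in(.078,.085): print(z,[(u,(at_z(c,[[u,170]],z)@e3).round(4)[0]) for u in range(220,290,10)])
E
```

```text
[ 0.54164343 -0.04210759  0.08443728] 0.525629710845066 [ 6.83640836  0.11228128 -2.51613075] 0.011183516535577852 44.57740008831024
[[215, 154, 45, 33, 1159]]
edge 185 251 [0.4989]
edge 200 242 [0.4951]
edge 215 243 [0.4951]
edge 230 244 [0.4952]
edge 245 245 [0.4953]
edge 260 246 [0.4953]
edge 275 247 [0.4954]
edge 290 248 [0.4955]
pred clip px: base .495 z.078
156 225 259 [131, 126, 126, 127, 125, 126, 127, 127, 127, 130, 127, 127, 130, 135, 147, 119, 106, 98]
160 216 257 [167, 197, 196, 160, 164, 133, 131, 144, 151, 155, 246, 227, 246, 240, 236, 235, 202, 169, 170, 102, 91]
164 216 250 [154, 175, 174, 151, 228, 236, 235, 203, 171, 169, 239, 241, 240, 241, 240, 241, 228, 163]
168 216 249 [152, 166, 165, 139, 226, 236, 238, 215, 169, 170, 223, 237, 236, 235, 235, 236, 233]
172 216 250 [153, 165, 165, 130, 222, 235, 239, 228, 170, 171, 204, 236, 235, 235, 235, 235, 237, 178]
176 216 250 [142, 242, 239, 218, 214, 235, 238, 239, 169, 167, 181, 235, 234, 234, 235, 236, 235, 163]
180 217 250 [184, 234, 235, 178, 232, 235, 238, 214, 167, 164, 237, 235, 234, 233, 235, 236, 220]
0.078 [(220, np.float64(0.4907)), (230, np.float64(0.4942)), (240, np.float64(0.4977)), (250, np.float64(0.5012)), (260, np.float64(0.5047)), (270, np.float64(0.5082)), (280, np.float64(0.5117))]
0.085 [(220, np.float64(0.4925)), (230, np.float64(0.4958)), (240, np.float64(0.4991)), (250, np.float64(0.5024)), (260, np.float64(0.5057)), (270, np.float64(0.509)), (280, np.float64(0.5123))]
```

The lid edge (0.4953) matches the clip block's centre (0.4952) and its fin (0.4949), with the grip holding at 45 N. Handing in.

```bash
python3 -c "
from rig import bot
print(bot.sign_off())"
```

```text
the job is handed in; nothing more can be done
None
```

The job is handed in at about 17.6 s: the shaker stands upright and released on the right-hand coaster, and the lid is held by its handle with its front edge within about 0.5 mm of the red clips by my measurement (left clip only); I viewed 12 pictures, two over the limit of 10.

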